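# Find the press key that still snaps

## Task

Three of the four push keys on the press's control box have worn out and stay soft; one still snaps over and latches down. Press the keys slowly with the fingertips to find the one that snaps, let a soft key come back up as soon as you know it is soft (never push one to its bottom), press the good one until it snaps and stays down by itself, and then throw the toggle lever fully over to the far side of the box. Press gently (never above 20 N) and leave everything else where it stands.

Things in the scene. Friction and masses are not known exactly. Their poses are not given: they have to be found in the camera images.
- panel: The press's control box, fixed on the bench: grey box 190 mm (its x) by 320 mm (its y) by 60 mm high with an aluminium face on top. Origin at the centre of its underside; its x points away from the robot at yaw 0, y to the left. Its position and yaw vary. On the face: four keys, one steel toggle lever, a small fixed dial (23 mm high) and a loose loupe.
- slot_1 (a point): The point on the box's top face (60 mm above the bench) on the centre line of the front right (towards the robot, -y) key, at x -36, y -85 mm in the box's frame. The four keys look alike: a grey round cap 28 mm across in a black collar 38 mm across. The cap's flat top is 12 to 24 mm above this point, different for each key and run; the collar ends 11 mm below it. It moves straight down.
- slot_2 (a point): The point on the box's top face (60 mm above the bench) on the centre line of the front left key, at x -36, y -10 mm in the box's frame. The four keys look alike: a grey round cap 28 mm across in a black collar 38 mm across. The cap's flat top is 12 to 24 mm above this point, different for each key and run; the collar ends 11 mm below it. It moves straight down.
- slot_3 (a point): The point on the box's top face (60 mm above the bench) on the centre line of the back right (away from the robot, -y) key, at x 36, y -85 mm in the box's frame. The four keys look alike: a grey round cap 28 mm across in a black collar 38 mm across. The cap's flat top is 12 to 24 mm above this point, different for each key and run; the collar ends 11 mm below it. It moves straight down.
- slot_4 (a point): The point on the box's top face (60 mm above the bench) on the centre line of the back left key, at x 36, y -10 mm in the box's frame. The four keys look alike: a grey round cap 28 mm across in a black collar 38 mm across. The cap's flat top is 12 to 24 mm above this point, different for each key and run; the collar ends 11 mm below it. It moves straight down.
- key_1 (a joint): How far one of the four keys is down, m (0 = up). Which slot it sits in changes from run to run and is not known. A soft key starts to move at 1.0 to 1.5 N, grows by 0.3 to 0.55 N per mm to its bottom stop at 9 mm and springs back. The good key starts at about 1 N, peaks at 6 to 7.5 N at 2 mm, gives way (no force left by 5 mm: the snap), drops to its stop at 6 mm and stays there when let go.
- key_2 (a joint): How far one of the four keys is down, m (0 = up). Which slot it sits in changes from run to run and is not known. A soft key starts to move at 1.0 to 1.5 N, grows by 0.3 to 0.55 N per mm to its bottom stop at 9 mm and springs back. The good key starts at about 1 N, peaks at 6 to 7.5 N at 2 mm, gives way (no force left by 5 mm: the snap), drops to its stop at 6 mm and stays there when let go.
- key_3 (a joint): How far one of the four keys is down, m (0 = up). Which slot it sits in changes from run to run and is not known. A soft key starts to move at 1.0 to 1.5 N, grows by 0.3 to 0.55 N per mm to its bottom stop at 9 mm and springs back. The good key starts at about 1 N, peaks at 6 to 7.5 N at 2 mm, gives way (no force left by 5 mm: the snap), drops to its stop at 6 mm and stays there when let go.
- key_4 (a joint): How far one of the four keys is down, m (0 = up). Which slot it sits in changes from run to run and is not known. A soft key starts to move at 1.0 to 1.5 N, grows by 0.3 to 0.55 N per mm to its bottom stop at 9 mm and springs back. The good key starts at about 1 N, peaks at 6 to 7.5 N at 2 mm, gives way (no force left by 5 mm: the snap), drops to its stop at 6 mm and stays there when let go.
- toggle (a joint): Angle of the toggle lever, rad: 0 = leaning 0.5 rad towards the box's -x (robot) side, 1.0 = thrown over, leaning 0.5 rad to the box's +x side, its end stop. Friction holds it where it is left; about 1.2 N at the tip moves it.
- toggle_tip (a point): Centre of the 15 mm ball at the tip of the steel toggle lever, 50 mm from its pivot; it swings in the box's x-z plane. About 56 mm above the box's face when at either end.
- toggle_pivot (a point): The toggle lever's pivot, 12 mm above the box's face at x 0, y 65 mm in the box's frame; it turns about the box's y axis.
- loupe: Black ring-shaped print loupe, 42 mm across, 30 mm high, standing loose on the box's face near its front left corner. Bystander. Origin under its centre.
- tin: Open steel ink tin, 84 mm across, 55 mm high, loose on the bench behind the box. Bystander. Origin under its centre.
- tape: Roll of paper tape, 90 mm across, 25 mm high, lying left of the box. Bystander. Origin under its centre.
- knife: Ink spatula with a wooden handle, 200 mm long, lying right of the box. Bystander. Origin under its middle.
- can: Spray can, 54 mm across, 160 mm high, at the left of the bench. Bystander. Origin under its centre.
- bar: Wooden bar, 220 by 45 by 45 mm, lying at the right of the bench. Bystander. Origin under its centre.

How it is judged:
By the outcome, as a careful person would: the job done as asked, in the order asked, and still so for the second after the job is handed in, with the robot touching nothing.
It also fails if it takes over 72 s, if anything falls off the work surface, if the arm or the gripper's body presses on something with over 40 N, if the wrist force passes 120 N, or if a joint passes its speed limit or range.

## Robot

A 6-joint arm with a two-finger parallel gripper is mounted at the origin on the work surface. World frame = base frame: x ahead of the robot, y to its left, z up, the work surface at z = 0. Lengths are in mm, angles in rad, forces in N, time in s.
With the tool pointing down it reaches from about 275 to 1000 mm from the base axis. Payload 8.4 kg.
Tool frame: the origin (TCP) lies at the very end of the fingers, on their centre line; the grasp point (between the pads) lies 19 mm behind it; z points along the fingers, y is the direction in which the jaws open and shut (so a half turn about z gives the same grasp; the last joint's range is limited). The gripper opens to 85 mm and grips with 20 to 120 N. Pads are 22 mm wide; open, the fingers measure 114 mm over their backs; the gripper's body (76 mm by 85 mm) begins 54 mm behind the grasp point. The pads swing forward as they close: fully open they stand 13 mm farther back than shut.
Start: joints at [1.336, 0.353, 1.633, -0, 1.155, -0.002], TCP at [144.188, 608.143, 231.281] pointing down, gripper open.
Joint ranges: [-2.63, 2.63], [-0.92, 2.1], [0.06, 2.66], [-1.3, 4.44], [0, 2.69], [-3.02, 3.02]. Speed limits (rad/s): [2.22, 2.22, 2.79, 3.14, 3.14, 3.14].

## Interface

Orientations are given as [roll, pitch, yaw] about the fixed x, y, z axes, in that order (R = Rz(yaw) Ry(pitch) Rx(roll)).
In Python, from rig import sense, grab_frame, get_calibration, sign_off, boxes_of, trace gives the robot as it stands.
- The arm moves only by the tool servo_tool, never from a script. Its argument "rows" is a list of rows, each a list of 3 entries, a list of its own where there are three numbers: the finger opening in mm, from 0 to 85.4, then the shift along the tool's x, y, z in mm, then the turn, a rotation vector about the tool's x, y, z in degrees. A call has 1 to 8 rows; each row shifts and turns the commanded pose from where the row before left it, along the tool's axes as they then stand; what a row does not reach is not made up. A row lasts 1/8 s, in which the tool goes at most 62.5 mm and 10.7 degrees, less where a joint would pass 70% of its speed; a pose out of reach is approached as far as the arm can. A call is refused whole if a number of a shift passes 62.5 or a number of a turn 10.7, either way. A call with a gripper value outside its range is refused whole. The fingers move at their own pace and stop on an object; "force" is the grip in N (left out, the last holds). Time passes only in rows, so rows that do not move let the fingers close. It gives the time, the measured TCP pose, the force and the opening at its end, in the units of the state.
- sense(): the state, without advancing time (a new reading comes with each control period).
- grab_frame(name): name is "side" or "top" or "wrist"; returns the picture (480x640x3 uint8, blue, green, red); there is no depth.
- get_calibration(name): a dict with "intrinsics" (3x3 intrinsics, pixels), "world_to_cam" (4x4, takes a point from world to camera coordinates). Camera axes: x right, y down, z forward; pixel columns grow to the right and rows downward; lengths in mm; the calibration is good to about 2 mm. The wrist camera is an equidistant fisheye: a pixel r from the principal point sees the ray r / f radians off the axis. A picture is of the moment at which its call begins: read the wrist's pose just before it. get_calibration takes no time and is no camera call; for the wrist camera it gives the pose at the moment of the call.
- sign_off(): hands the job in, once; it reports no verdict.
Trained networks look in the newest picture that a camera, given by its name, has taken for a name from the list of things; names that differ only in an ending like _2 or _b are one class to them, and where a whole thing is asked for, a point or a joint stands for the part that bears it (a point fixed in the world has none). Each returns a list of dicts, best first, with "conf" (0 to 1); they miss things now and then, are a little off and sometimes report something else, mostly with a low value. They report only what shows in the picture. A call takes as long as a camera call.
- boxes_of(camera, thing): "centre" ([x, y, z] in mm, in the coordinates of the camera as it stood for that picture, good to about 4 mm: the middle of the surface that is visible of it).
- trace(camera, thing): "mask" (480x640 bool, what is visible of it).
The state is a dict: "clock": time; "qpos": joint angles; "qvel": joint speeds; "joint_efforts": joint torques, N m; "eef_pos": TCP position; "tcp_rot": TCP orientation; "contact_force": force on the tool from outside, world axes, zero at the start; "wrist_torque": the same for the moment, N m; "opening": opening from 0.0 (shut) to 1.0 (fully open).
Only numpy, scipy, OpenCV 4.12 (cv2) and the standard library are available. Lean on these libraries where they do the work, as an engineer would, in place of code of your own. Each camera call takes 0.05 s, during which the arm holds its last target. There are 200 camera calls.

## Working session

There is one attempt and no reset: what is moved stays moved. The work goes in short steps, Python scripts to look and compute and a tool call to move; the robot and the scene stay as the last step left them, time stands still between calls to the robot, and variables do not carry over. Pictures are saved under pics/ and viewed, about 8 in all and at most 12, crops included, and the job is handed in when it is done.

Besides the shell and the picture viewer there is one more tool, called after "Call:" in YAML: its name, and indented under it one key for each argument. servo_tool: Moves the arm, as the interface text tells. Its arguments: {"type":"object","properties":{"rows":{"type":"array","items":{"type":"array"}},"force":{"type":"number"}},"required":["rows"]}

```bash
mkdir -p pics; ls; python3 - <<'E'
from rig import *
import cv2, numpy as np
print(sense())
for c in ("top","side"):
    im=grab_frame(c); cv2.imwrite(f"pics/{c}0.png",im)
    k=get_calibration(c); T=np.linalg.inv(np.array(k["world_to_cam"]))
    print(c,np.array(k["intrinsics"]).round(1).tolist(),T.round(3).tolist())
    for t in ("panel","slot_1","toggle_tip","toggle_pivot","key_1","loupe","tin","can","tape","bar","knife"):
        try:
            for d in boxes_of(c,t)[:5]:
                print(t,round(d["conf"],2),(T@np.r_[d["centre"],1])[:3].round(0))
        except Exception as e: print(t,e)
print(sense()["clock"])
E
```

```text
pics
{'clock': 0.0, 'qpos': array([ 1.33559117e+00,  3.53656516e-01,  1.63412974e+00,  1.06852023e-05,
        1.15520840e+00, -2.37928051e-03]), 'qvel': array([ 1.59639098e-05,  6.75067216e-04,  1.15846125e-03, -3.45440166e-04,
        4.14295035e-04,  2.12965980e-04]), 'joint_efforts': array([-5.13411269e-04, -6.05244684e+01, -3.42069697e+01, -7.66522317e-05,
        9.20607214e-03, -2.70079681e-05]), 'eef_pos': array([144.0780258 , 607.67634362, 230.55833866]), 'tcp_rot': array([-3.14019068e+00, -1.31053308e-05,  2.90876245e+00]), 'contact_force': array([ 0.27599803, -0.91976151,  0.32202849]), 'wrist_torque': array([-0.0114657 ,  0.04650576, -0.00171034]), 'opening': 0.9990772052416526}
top [[509.5, 0.0, 323.0], [0.0, 509.5, 236.2], [0.0, 0.0, 1.0]] [[0.005, -0.987, 0.162, 396.569], [-1.0, -0.005, 0.003, 5.723], [-0.002, -0.162, -0.987, 1246.135], [0.0, 0.0, 0.0, 1.0]]
panel 0.86 [551.  27.  63.]
slot_1 0.77 [555.  28.  61.]
toggle_tip 0.6 [551.  29.  59.]
toggle_tip 0.5 [519.  78. 122.]
toggle_tip 0.31 [548. -70.  86.]
toggle_pivot 0.78 [557.  27.  64.]
key_1 0.68 [591.  20.  75
[... 225 characters left out ...]
 0.93 [ 681. -178.    4.]
knife 0.49 [519.  79. 119.]
side [[511.2, 0.0, 319.5], [0.0, 511.2, 231.9], [0.0, 0.0, 1.0]] [[0.785, -0.373, 0.495, -11.532], [-0.619, -0.493, 0.611, -704.201], [0.016, -0.786, -0.618, 825.288], [0.0, 0.0, 0.0, 1.0]]
panel 0.91 [529. -17.  63.]
slot_1 0.75 [531. -17.  65.]
toggle_tip 0.58 [519.  78. 116.]
toggle_pivot 0.94 [527. -14.  62.]
key_1 0.66 [528. -16.  57.]
key_1 0.48 [612. -52.  81.]
key_1 0.4 [542. -76.  82.]
key_1 0.4 [519.  -1.  79.]
loupe 0.63 [523.  -2.  77.]
loupe 0.62 [456. 114.  79.]
tin 0.95 [729.  38.  42.]
tin 0.39 [ 475. -479.   47.]
can 0.8 [427. 469.  78.]
tape 0.8 [529. 265.  26.]
tape 0.48 [525.  -3.  80.]
bar 0.72 [ 476. -478.   44.]
1.2
```

```bash
python3 - <<'E'
import cv2,numpy as np
a=cv2.imread("pics/top0.png");b=cv2.imread("pics/side0.png")
A=cv2.resize(a[90:290,200:440],None,fx=2.5,fy=2.5); cv2.imwrite("pics/topc.png",A)
cv2.imwrite("pics/sidec.png",cv2.resize(b[120:360,160:480],None,fx=2.5,fy=2.5))
E
```

```text
(no output)
```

View pics/topc.png

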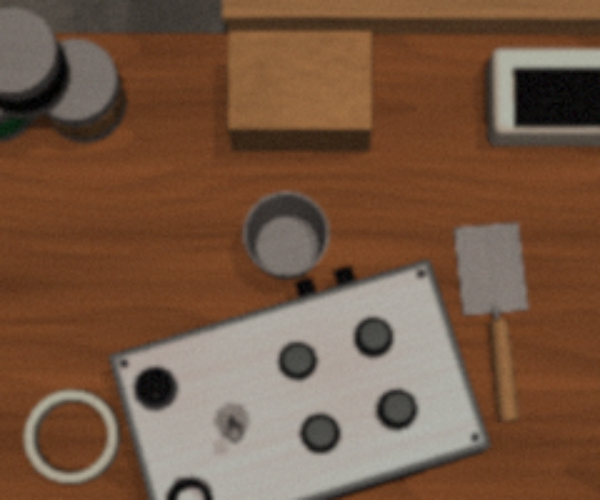

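View pics/sidec.png

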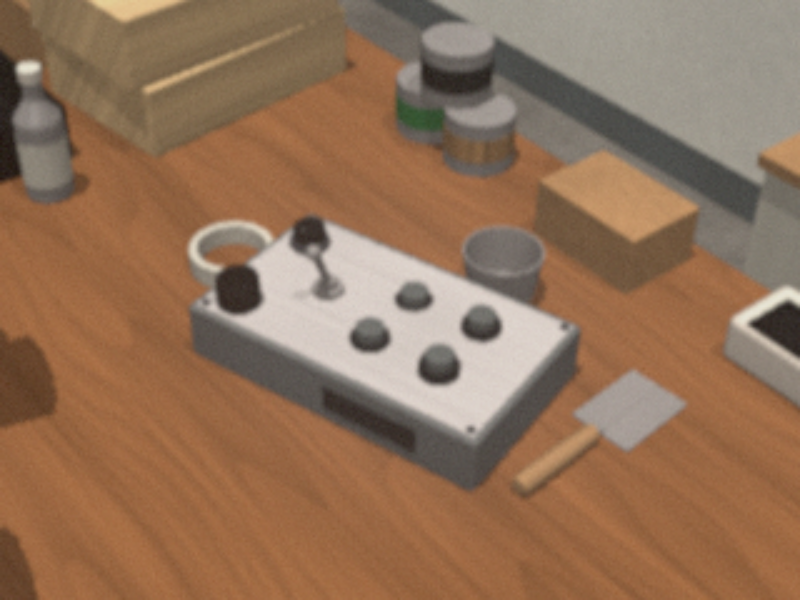

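```bash
cat > h.py <<'E'
from rig import *
import cv2, numpy as np
from scipy.spatial.transform import Rotation as R
from scipy.optimize import least_squares
def cal(c):
    k=get_calibration(c); return np.array(k["intrinsics"]),np.array(k["world_to_cam"])
def proj(c,P):
    K,W=cal(c); q=(np.atleast_2d(P)@W[:3,:3].T+W[:3,3])@K.T; return q[:,:2]/q[:,2:]
def plane(c,uv,z):
    K,W=cal(c); T=np.linalg.inv(W); d=np.c_[np.atleast_2d(uv),np.ones(len(np.atleast_2d(uv)))]@np.linalg.inv(K).T@T[:3,:3].T
    o=T[:3,3]; return o+d*((z-o[2])/d[:,2:])
def toolshift(target):
    s=sense(); r=R.from_euler('xyz',s["tcp_rot"]); return r.inv().apply(np.array(target)-s["eef_pos"])
E
python3 - <<'E'
from h import *
fits=[]
for c in("top","side"):
    im=cv2.imread(f"pics/{c}0.png")
    # warp to z=60 plane, 2px/mm, x 400..700,y -200..250
    w=np.array([[400,-200,60],[700,-200,60],[700,250,60],[400,250,60]],float)
    H=cv2.getPerspectiveTransform(proj(c,w).astype(np.float32),np.float32([[0,0],[600,0],[600,900],[0,900]]))
    g=cv2.warpPerspective(im,H,(600,900)); cv2.imwrite(f"pics/w{c}.png",g)
    hsv=cv2.cvtColor(g,cv2.COLOR_BGR2HSV)
    m=((hsv[...,1]<50)&(hsv[...,2]>115)).astype(np.uint8)
    m=cv2.morphologyEx(m,cv2.MORPH_OPEN,np.ones((9,9)))
    n,l,st,_=cv2.connectedComponentsWithStats(m); i=1+st[1:,4].argmax()
    cs,_=cv2.findContours((l==i).astype(np.uint8),0,2); h=cv2.convexHull(max(cs,key=cv2.contourArea))
    r=cv2.minAreaRect(h); p=np.array(r[0])/2+[400,-200]
    print(c,p,np.array(r[1])/2,r[2], (cv2.boxPoints(r)/2+[400,-200]).round(0).tolist())
E
```

```text
top [559.08625793  18.65994263] [179.9848938  310.09088135] 17.43279266357422 [[427.0, 140.0], [520.0, -156.0], [691.0, -102.0], [598.0, 194.0]]
side [545.71902466  53.27770996] [190.94664001 386.79223633] 17.671052932739258 [[396.0, 209.0], [513.0, -160.0], [695.0, -102.0], [578.0, 267.0]]
```

```bash
python3 - <<'E'
from h import *
C=np.array([559.1,18.7]);yaw=np.deg2rad(17.43);c,s=np.cos(yaw),np.sin(yaw)
def W(x,y,z): return np.array([C[0]+c*x-s*y,C[1]+s*x+c*y,z])
t=np.linspace(0,2*np.pi,60); out=[]
for cam,(x0,y0) in (("top",(230,180)),("side",(210,190))):
    im=cv2.imread(f"pics/{cam}0.png"); f=4
    g=cv2.resize(im[y0:y0+140,x0:x0+190],None,fx=f,fy=f)
    def pl(P,col): cv2.polylines(g,[((proj(cam,P)-[x0,y0]+.5)*f).round().astype(np.int32)],True,col,1)
    pl(np.array([W(a,b,60) for a,b in((-95,-160),(95,-160),(95,160),(-95,160))]),(0,0,255))
    for sx in(-36,36):
        for sy in(-85,-10):
            pl(np.array([W(sx+19*np.cos(a),sy+19*np.sin(a),61) for a in t]),(0,255,0))
            pl(np.array([W(sx+14*np.cos(a),sy+14*np.sin(a),78) for a in t]),(0,255,255))
    pl(np.array([W(0,65,72),W(-24,65,115.9)]),(255,0,0))
    cv2.imwrite(f"pics/ov_{cam}.png",g)
E
```

```text
(no output)
```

View pics/ov_top.png

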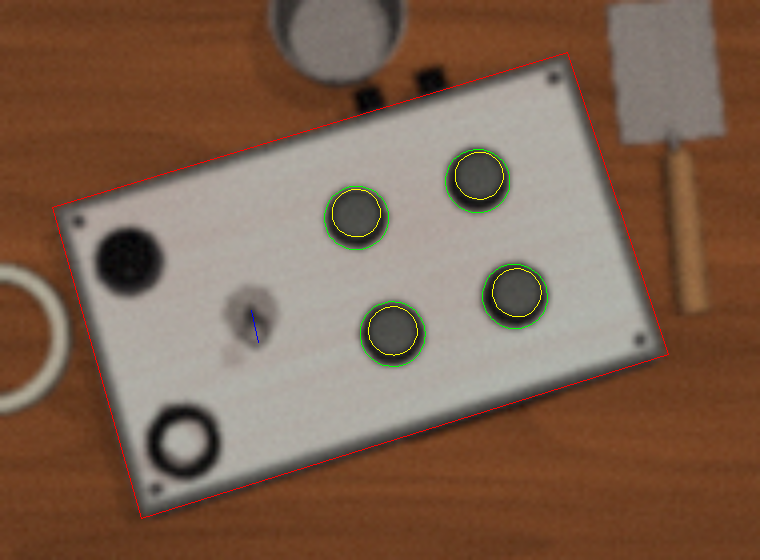

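View pics/ov_side.png

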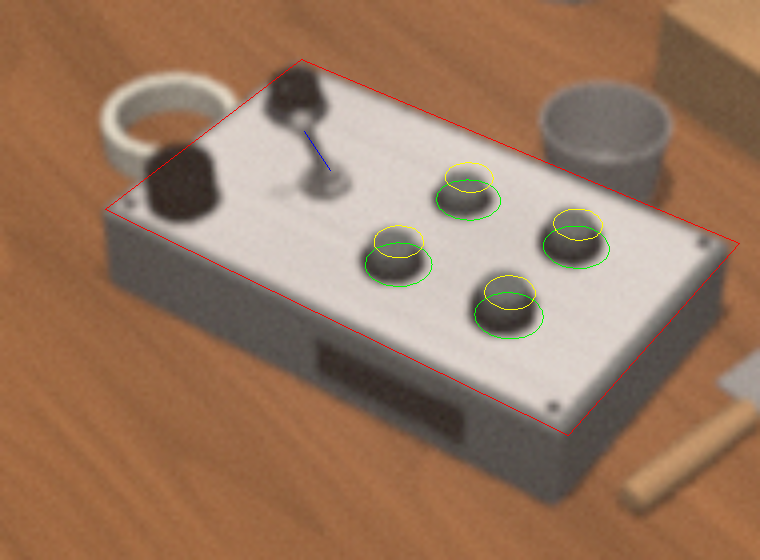

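Call:
servo_tool:
  rows:
    - [0,[0,0,0],[0,0,10]]
    - [0,[0,0,0],[0,0,10]]
    - [0,[0,0,0],[0,0,10]]
    - [0,[0,0,0],[0,0,10]]
    - [0,[0,0,0],[0,0,10]]
    - [0,[0,0,0],[0,0,9.2]]
    - [0,[0,0,0],[0,0,0]]

```text
clock: 2.08
eef_pos: [144.2, 608.1, 231.3]
tcp_rot: [-3.142, 0.0, 1.877]
contact_force: [0.4, 0.1, 0.7]
opening: -0.002
```

```bash
cat >> h.py <<'E'
C=np.array([557.8,18.3]);yaw=np.deg2rad(17.43);cy,sy=np.cos(yaw),np.sin(yaw)
def W(x,y,z): return np.array([C[0]+cy*x-sy*y,C[1]+sy*x+cy*y,z])
S={1:(-36,-85),2:(-36,-10),3:(36,-85),4:(36,-10)}
E
python3 - <<'E'
from h import *
s=sense(); print(s["clock"],s["eef_pos"],s["tcp_rot"],s["qpos"],s["contact_force"],1.875-s["tcp_rot"][2])
for i in S: print(i,W(*S[i],60).round(1))
print(toolshift(W(*S[1],150)))
E
```

```text
2.075 [144.18232693 608.14969486 231.27637703] [-3.14157639e+00  3.44479834e-07  1.87662479e+00] [1.33560320e+00 3.53013140e-01 1.63339155e+00 1.50472211e-05
 1.15519664e+00 1.02976866e+00] [0.40160344 0.13136263 0.72444596] -0.0016247877483708262
1 [548.9 -73.6  60. ]
2 [526.4  -2.   60. ]
3 [617.6 -52.   60. ]
4 [595.1  19.5  60. ]
[-771.95439829  180.69490605   81.27370361]
```

Call:
servo_tool:
  rows:
    - [0,[-48,11.3,0],[0,0,0]]
    - [0,[-48,11.3,0],[0,0,0]]
    - [0,[-48,11.3,0],[0,0,0]]
    - [0,[-48,11.3,0],[0,0,0]]
    - [0,[-48,11.3,0],[0,0,0]]
    - [0,[-48,11.3,0],[0,0,0]]
    - [0,[-48,11.3,0],[0,0,0]]
    - [0,[-48,11.3,0],[0,0,0]]

```text
clock: 3.08
eef_pos: [346.3, 267.6, 231.6]
tcp_rot: [3.141, -0.0, 1.88]
contact_force: [1.0, 0.1, 0.2]
opening: 0.006
```

Call:
servo_tool:
  rows:
    - [0,[-48,11.3,0],[0,0,0]]
    - [0,[-48,11.3,0],[0,0,0]]
    - [0,[-48,11.3,0],[0,0,0]]
    - [0,[-48,11.3,0],[0,0,0]]
    - [0,[-48,11.3,20],[0,0,0]]
    - [0,[-48,11.3,25],[0,0,0]]
    - [0,[-48,11.3,35],[0,0,0]]
    - [0,[-48,11.3,25],[0,0,0]]

```text
clock: 4.08
eef_pos: [547.5, -71.7, 125.0]
tcp_rot: [-3.141, -0.0, 1.88]
contact_force: [0.3, 0.3, -0.3]
opening: -0.002
```

```bash
python3 - <<'E'
from h import *
s=sense(); print(s["clock"],s["eef_pos"],s["tcp_rot"],s["contact_force"])
print(toolshift(W(*S[1],90)))
E
```

```text
4.075 [547.4815904  -71.7379563  125.01323063] [-3.14122183e+00 -3.11771400e-04  1.87975048e+00] [ 0.33528089  0.34987339 -0.29262263]
[-2.20179653  0.81723084 35.01224523]
```

Call:
servo_tool:
  rows:
    - [0,[-1,0.8,13],[0,0,0]]
    - [0,[0,0,13],[0,0,0]]
    - [0,[0,0,12],[0,0,0]]
    - [0,[0,0,0],[0,0,0]]
    - [0,[0,0,0],[0,0,0]]

```text
clock: 4.7
eef_pos: [548.4, -70.4, 88.9]
tcp_rot: [3.141, 0.0, 1.877]
contact_force: [0.6, 0.6, 0.0]
opening: -0.001
```

```bash
python3 - <<'E'
from h import *
s=sense(); print(s["clock"],s["eef_pos"],s["contact_force"])
a=grab_frame("top")[180:320,230:420]; b=grab_frame("side")[190:330,210:400]
cv2.imwrite("pics/pr1.png",cv2.resize(np.hstack([a,b]),None,fx=2.1,fy=2.1,interpolation=cv2.INTER_CUBIC))
E
```

```text
4.7 [548.38767872 -70.35156066  88.8686051 ] [0.6087371  0.58544753 0.01408365]
```

View pics/pr1.png

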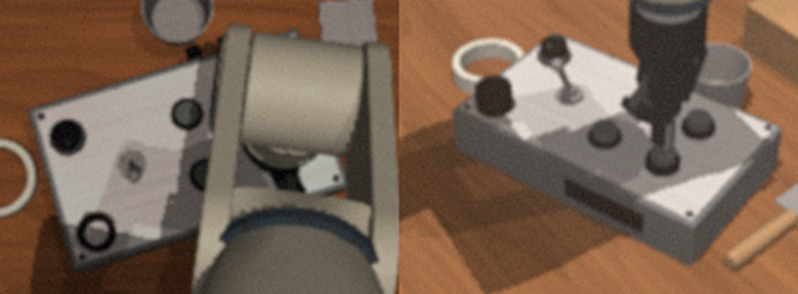

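Call:
servo_tool:
  rows:
    - [0,[-3,0,2],[0,0,0]]
    - [0,[0,0,2],[0,0,0]]
    - [0,[0,0,0],[0,0,0]]
    - [0,[0,0,0],[0,0,0]]

```text
clock: 5.3
eef_pos: [549.0, -73.8, 84.2]
tcp_rot: [-3.142, -0.0, 1.875]
contact_force: [-0.5, 0.1, 0.4]
opening: 0.003
```

Call:
servo_tool:
  rows:
    - [0,[0,0,1.5],[0,0,0]]
    - [0,[0,0,0],[0,0,0]]
    - [0,[0,0,0],[0,0,0]]

```text
clock: 5.68
eef_pos: [549.0, -73.8, 82.8]
tcp_rot: [-3.142, -0.0, 1.876]
contact_force: [-0.4, 0.9, -0.3]
opening: 0.002
```

Call:
servo_tool:
  rows:
    - [0,[0,0,1.5],[0,0,0]]
    - [0,[0,0,0],[0,0,0]]
    - [0,[0,0,0],[0,0,0]]

```text
clock: 6.05
eef_pos: [549.2, -73.8, 81.4]
tcp_rot: [3.141, 0.0, 1.876]
contact_force: [0.2, -0.2, 1.4]
opening: 0.001
```

```bash
cat > f.py <<'E'
from h import *
z=[]
for i in range(3): grab_frame("top"); z.append(sense()["contact_force"][2])
s=sense(); print(s["clock"],s["eef_pos"].round(2),np.round(z,2))
E
python3 f.py
```

```text
6.2 [549.17 -73.8   81.37] [1.33 1.97 1.5 ]
```

Call:
servo_tool:
  rows:
    - [0,[0,0,1.5],[0,0,0]]
    - [0,[0,0,0],[0,0,0]]
    - [0,[0,0,0],[0,0,0]]

```text
clock: 6.58
eef_pos: [549.2, -73.8, 79.8]
tcp_rot: [3.141, 0.0, 1.876]
contact_force: [-0.3, -1.2, 1.0]
opening: -0.001
```

```bash
python3 f.py
```

```text
6.725 [549.15 -73.83  79.84] [2.96 1.9  2.14]
```

Call:
servo_tool:
  rows:
    - [0,[0,0,-12],[0,0,0]]
    - [0,[25,0,-3],[0,0,0]]
    - [0,[25,0,0],[0,0,0]]
    - [0,[25,0,0],[0,0,0]]
    - [0,[0,0,5],[0,0,0]]
    - [0,[0,0,4],[0,0,0]]
    - [0,[0,0,0],[0,0,0]]
    - [0,[0,0,0],[0,0,0]]

```text
clock: 7.72
eef_pos: [526.7, -2.8, 85.7]
tcp_rot: [-3.141, 0.0, 1.875]
contact_force: [0.5, 0.1, -0.8]
opening: -0.001
```

```bash
python3 f.py
```

```text
7.875 [526.7   -2.57  85.84] [ 0.46  0.34 -0.1 ]
```

Call:
servo_tool:
  rows:
    - [0,[0,0,2],[0,0,0]]
    - [0,[0,0,0],[0,0,0]]
    - [0,[0,0,0],[0,0,0]]

```text
clock: 8.25
eef_pos: [526.5, -2.2, 83.8]
tcp_rot: [-3.142, -0.0, 1.876]
contact_force: [0.1, -0.7, 0.3]
opening: -0.002
```

Call:
servo_tool:
  rows:
    - [0,[0,0,1.5],[0,0,0]]
    - [0,[0,0,0],[0,0,0]]
    - [0,[0,0,0],[0,0,0]]

```text
clock: 8.62
eef_pos: [526.6, -2.2, 82.3]
tcp_rot: [-3.142, -0.0, 1.876]
contact_force: [0.0, -0.8, 0.2]
opening: 0.002
```

Call:
servo_tool:
  rows:
    - [0,[0,0,1.5],[0,0,0]]
    - [0,[0,0,0],[0,0,0]]
    - [0,[0,0,0],[0,0,0]]

```text
clock: 9.0
eef_pos: [526.5, -2.3, 80.7]
tcp_rot: [-3.141, -0.0, 1.876]
contact_force: [-0.3, -0.0, 1.4]
opening: 0.001
```

```bash
python3 f.py
```

```text
9.15 [526.59  -2.24  80.81] [ 0.66  0.08 -0.19]
```

Call:
servo_tool:
  rows:
    - [0,[0,0,1.5],[0,0,0]]
    - [0,[0,0,0],[0,0,0]]
    - [0,[0,0,0],[0,0,0]]

```text
clock: 9.52
eef_pos: [526.5, -2.3, 79.2]
tcp_rot: [-3.142, -0.0, 1.875]
contact_force: [0.6, 0.7, -0.7]
opening: -0.002
```

```bash
python3 f.py
```

```text
9.675 [526.57  -2.24  79.29] [-1.14  1.06  0.25]
```

Call:
servo_tool:
  rows:
    - [0,[0,0,1.5],[0,0,0]]
    - [0,[0,0,0],[0,0,0]]
    - [0,[0,0,0],[0,0,0]]

```text
clock: 10.05
eef_pos: [526.5, -2.3, 77.8]
tcp_rot: [-3.142, -0.0, 1.876]
contact_force: [0.1, -0.1, 0.5]
opening: 0.001
```

```bash
python3 f.py
```

```text
10.2 [526.56  -2.23  77.78] [-0.51 -0.04  0.09]
```

Call:
servo_tool:
  rows:
    - [0,[0,0,1.5],[0,0,0]]
    - [0,[0,0,0],[0,0,0]]
    - [0,[0,0,0],[0,0,0]]

```text
clock: 10.58
eef_pos: [526.7, -2.3, 76.4]
tcp_rot: [3.141, 0.0, 1.876]
contact_force: [-0.6, 0.1, 2.4]
opening: 0.0
```

```bash
python3 f.py
```

```text
10.725 [526.69  -2.25  76.39] [3.3  3.68 3.07]
```

Call:
servo_tool:
  rows:
    - [0,[0,0,1.5],[0,0,0]]
    - [0,[0,0,0],[0,0,0]]
    - [0,[0,0,0],[0,0,0]]

```text
clock: 11.1
eef_pos: [526.7, -2.3, 74.9]
tcp_rot: [3.141, 0.0, 1.876]
contact_force: [-0.5, -0.6, 5.2]
opening: 0.002
```

```bash
python3 f.py
```

```text
11.25 [526.68  -2.25  74.91] [5.08 5.47 5.88]
```

Call:
servo_tool:
  rows:
    - [0,[0,0,1],[0,0,0]]
    - [0,[0,0,0],[0,0,0]]
    - [0,[0,0,0],[0,0,0]]

```text
clock: 11.62
eef_pos: [526.7, -2.2, 73.8]
tcp_rot: [3.141, 0.0, 1.876]
contact_force: [0.6, -0.8, 4.7]
opening: -0.002
```

Call:
servo_tool:
  rows:
    - [0,[0,0,1],[0,0,0]]
    - [0,[0,0,0],[0,0,0]]
    - [0,[0,0,0],[0,0,0]]

```text
clock: 12.0
eef_pos: [526.2, -2.2, 72.5]
tcp_rot: [-3.141, -0.0, 1.876]
contact_force: [0.0, 1.3, -0.2]
opening: 0.001
```

```bash
python3 f.py
```

```text
12.15 [526.41  -2.23  72.65] [-0.22 -0.02 -0.28]
```

Call:
servo_tool:
  rows:
    - [0,[0,0,1],[0,0,0]]
    - [0,[0,0,0],[0,0,0]]
    - [0,[0,0,0],[0,0,0]]

```text
clock: 12.52
eef_pos: [526.6, -2.3, 71.8]
tcp_rot: [-3.142, 0.0, 1.876]
contact_force: [0.3, -0.3, 1.1]
opening: -0.001
```

```bash
python3 f.py
```

```text
12.675 [526.57  -2.23  71.8 ] [-0.51 -0.11 -0.61]
```

Call:
servo_tool:
  rows:
    - [0,[0,0,0.5],[0,0,0]]
    - [0,[0,0,0],[0,0,0]]
    - [0,[0,0,0],[0,0,0]]

```text
clock: 13.05
eef_pos: [526.6, -2.2, 71.3]
tcp_rot: [-3.142, 0.0, 1.876]
contact_force: [0.7, -0.0, -0.3]
opening: 0.001
```

```bash
python3 f.py
```

```text
13.2 [526.57  -2.24  71.29] [0.65 0.72 0.05]
```

Call:
servo_tool:
  rows:
    - [0,[0,0,-20],[0,0,0]]
    - [0,[0,0,-20],[0,0,0]]
    - [0,[0,0,-20],[0,0,0]]
    - [0,[0,-13,-10],[0,0,0]]
    - [0,[25,-13,0],[0,0,0]]
    - [0,[25,0,0],[0,0,0]]
    - [0,[25,0,0],[0,0,0]]
    - [0,[0,0,0],[0,0,0]]

```text
clock: 14.2
eef_pos: [477.8, 62.1, 141.0]
tcp_rot: [-3.14, -0.0, 1.877]
contact_force: [0.8, -0.1, 0.2]
opening: -0.002
```

```bash
python3 - <<'E'
from h import *
a=grab_frame("top")[180:320,230:420]; b=grab_frame("side")[190:330,210:400]
cv2.imwrite("pics/pr2.png",cv2.resize(np.hstack([a,b]),None,fx=2.1,fy=2.1,interpolation=cv2.INTER_CUBIC))
print(toolshift(W(-62,65,105)))
T=np.linalg.inv(cal("side")[1])
for d in boxes_of("side","toggle_tip"): print(d["conf"],(T@np.r_[d["centre"],1])[:3])
print(W(-24,65,116))
E
python3 f.py
```

```text
[ 0.51006847  0.56245522 36.12294625]
0.65 [613.91738817 -51.22846136  80.56306362]
0.39 [521.22513443  75.27075259 112.27039661]
[515.43186774  73.12646595 116.        ]
14.5 [479.36  60.84 141.21] [ 0.58 -0.46  0.61]
```

View pics/pr2.png

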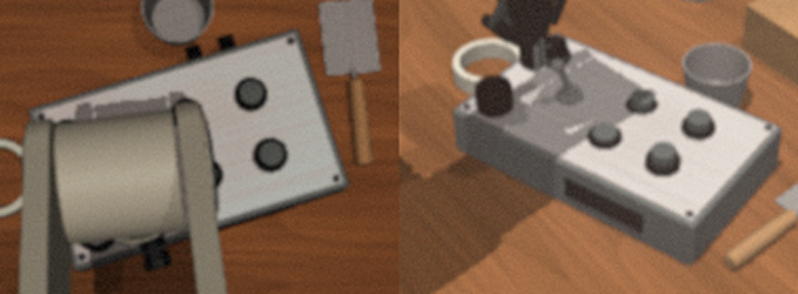

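Call:
servo_tool:
  rows:
    - [0,[0,0,18],[0,0,0]]
    - [0,[0,0,18],[0,0,0]]
    - [0,[0,0,0],[0,0,0]]
    - [0,[0,5,0],[0,0,0]]
    - [0,[0,5,0],[0,0,0]]
    - [0,[0,5,0],[0,0,0]]
    - [0,[0,5,0],[0,0,0]]
    - [0,[0,0,0],[0,0,0]]

```text
clock: 15.5
eef_pos: [498.7, 67.7, 105.3]
tcp_rot: [3.141, 0.0, 1.876]
contact_force: [-0.7, 0.9, 0.5]
opening: -0.0
```

Call:
servo_tool:
  rows:
    - [0,[0,5,0],[0,0,0]]
    - [0,[0,5,0],[0,0,0]]
    - [0,[0,5,0],[0,0,0]]
    - [0,[0,5,0],[0,0,0]]
    - [0,[0,0,0],[0,0,0]]

```text
clock: 16.12
eef_pos: [518.2, 73.7, 105.3]
tcp_rot: [3.141, 0.0, 1.876]
contact_force: [-0.3, 0.4, -1.5]
opening: -0.0
```

```bash
cat > g.py <<'E'
from h import *
z=[]
for i in range(2): grab_frame("side"); s=sense(); z.append(R.from_euler('xyz',s["tcp_rot"]).inv().apply(s["contact_force"]).round(1))
p=s["eef_pos"]; d=p[:2]-C
print(s["clock"],"box x,y",cy*d[0]+sy*d[1],-sy*d[0]+cy*d[1],p[2],"tool force",z)
E
python3 g.py
```

```text
16.225 box x,y -21.683516755437996 64.73621509920424 105.25324970003723 tool force [array([ 0. ,  0.2, -0.3]), array([-0.2, -0.1,  0. ])]
```

Call:
servo_tool:
  rows:
    - [0,[0,5,0],[0,0,0]]
    - [0,[0,5,0],[0,0,0]]
    - [0,[0,4,0],[0,0,0]]
    - [0,[0,0,0],[0,0,0]]

```text
clock: 16.73
eef_pos: [531.2, 77.8, 105.2]
tcp_rot: [3.141, 0.0, 1.876]
contact_force: [1.3, -0.2, -0.8]
opening: -0.002
```

```bash
python3 g.py;  python3 - <<'E'
from h import *
b=grab_frame("side")[190:290,210:340]
cv2.imwrite("pics/pr3.png",cv2.resize(b,None,fx=5,fy=5,interpolation=cv2.INTER_CUBIC))
E
```

```text
16.825 box x,y -7.710743096972475 64.7662552575796 105.28800197654908 tool force [array([-0.4,  0.4, -0.3]), array([ 0.1,  0.1, -0. ])]
```

View pics/pr3.png

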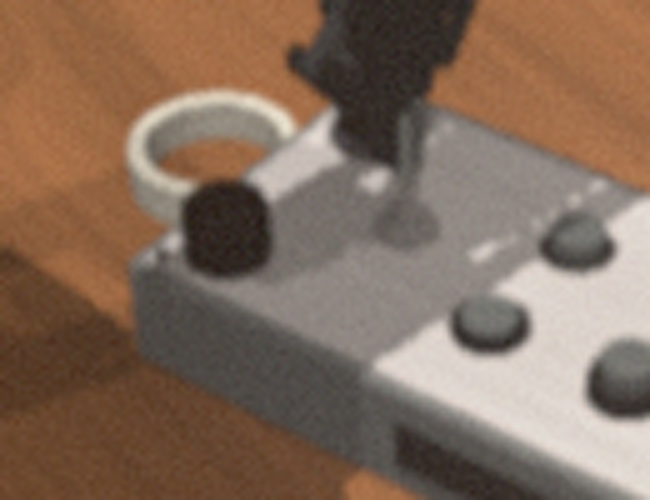

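Call:
servo_tool:
  rows:
    - [0,[0,3,0],[0,0,0]]
    - [0,[0,3,0],[0,0,0]]
    - [0,[0,0,0],[0,0,0]]

```text
clock: 17.25
eef_pos: [536.7, 79.6, 105.2]
tcp_rot: [-3.142, -0.0, 1.876]
contact_force: [-0.6, -0.0, -0.6]
opening: -0.001
```

```bash
python3 g.py
```

```text
17.35 box x,y -1.82231850807743 64.7680364509577 105.28877689989619 tool force [array([ 1.2, -0.3,  0.3]), array([-0.7, -0.9,  0.9])]
```

Call:
servo_tool:
  rows:
    - [0,[0,2,0],[0,0,0]]
    - [0,[0,0,0],[0,0,0]]
    - [0,[0,0,0],[0,0,0]]

```text
clock: 17.73
eef_pos: [538.5, 80.1, 105.3]
tcp_rot: [3.142, -0.0, 1.876]
contact_force: [-1.5, 0.6, -0.3]
opening: 0.0
```

```bash
python3 g.py
```

```text
17.825 box x,y 0.03946842322404365 64.76133530003702 105.31249887155239 tool force [array([ 0.9, -1. , -0.2]), array([0.5, 0. , 0.6])]
```

Call:
servo_tool:
  rows:
    - [0,[0,1.5,0],[0,0,0]]
    - [0,[0,0,0],[0,0,0]]
    - [0,[0,0,0],[0,0,0]]

```text
clock: 18.2
eef_pos: [539.9, 80.6, 105.3]
tcp_rot: [3.142, 0.0, 1.876]
contact_force: [-0.6, 0.2, -0.8]
opening: 0.003
```

```bash
python3 g.py
```

```text
18.3 box x,y 1.5638092722906514 64.79419806377646 105.30958926614946 tool force [array([ 0.7, -0.3,  0.8]), array([ 0.5, -1.4, -0.2])]
```

Call:
servo_tool:
  rows:
    - [0,[0,1.5,0],[0,0,0]]
    - [0,[0,0,0],[0,0,0]]
    - [0,[0,0,0],[0,0,0]]

```text
clock: 18.68
eef_pos: [541.4, 81.0, 105.3]
tcp_rot: [3.141, 0.0, 1.876]
contact_force: [0.2, -0.8, -0.4]
opening: -0.001
```

```bash
python3 g.py
```

```text
18.775 box x,y 3.1357907389893835 64.76983900517186 105.3375061499586 tool force [array([ 0.1, -1.8,  1.2]), array([ 0.2, -0.6,  0.7])]
```

Call:
servo_tool:
  rows:
    - [0,[0,1.5,0],[0,0,0]]
    - [0,[0,0,0],[0,0,0]]
    - [0,[0,0,0],[0,0,0]]

```text
clock: 19.15
eef_pos: [541.8, 81.2, 105.1]
tcp_rot: [-3.14, -0.0, 1.876]
contact_force: [-5.6, -2.1, 1.2]
opening: 0.004
```

```bash
python3 g.py;  python3 - <<'E'
from h import *
b=grab_frame("side")[190:290,210:340]
cv2.imwrite("pics/pr4.png",cv2.resize(b,None,fx=5,fy=5,interpolation=cv2.INTER_CUBIC))
E
```

```text
19.25 box x,y 3.6259593179153757 64.8082795297538 105.10259144887236 tool force [array([ 0.2, -4.9, -0.6]), array([-0.5, -4.9, -1.6])]
```

View pics/pr4.png

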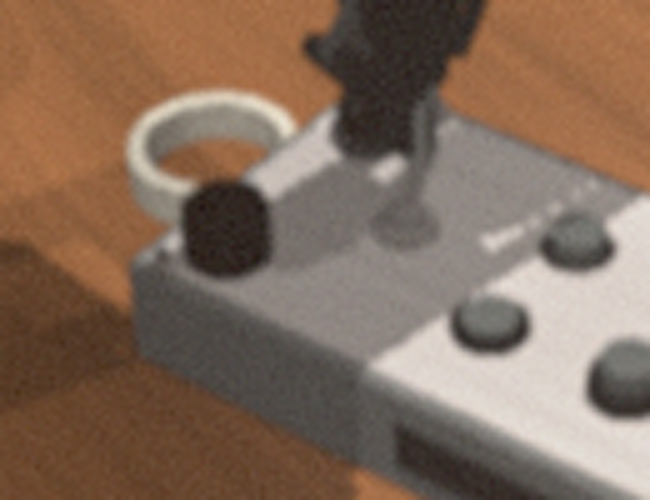

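Call:
servo_tool:
  rows:
    - [0,[0,-10,0],[0,0,0]]
    - [0,[0,-20,0],[0,0,0]]
    - [0,[0,-20,0],[0,0,0]]
    - [0,[0,0,-30],[0,0,0]]
    - [0,[0,0,-50],[0,0,0]]
    - [0,[50,-50,-50],[0,0,0]]
    - [0,[55,-50,-30],[0,0,0]]
    - [0,[55,-30,0],[0,0,0]]

```text
clock: 20.3
eef_pos: [354.5, 163.4, 246.8]
tcp_rot: [3.136, -0.001, 1.873]
contact_force: [0.6, 1.6, -0.4]
opening: -0.001
```

Call:
servo_tool:
  rows:
    - [0,[55,0,0],[0,0,0]]
    - [0,[55,0,0],[0,0,0]]
    - [0,[0,0,0],[0,0,0]]

```text
clock: 20.68
eef_pos: [320.7, 270.6, 245.2]
tcp_rot: [3.14, -0.002, 1.88]
contact_force: [-1.4, -0.3, 0.1]
opening: -0.001
```

```bash
python3 - <<'E'
from h import *
a=grab_frame("top")[150:330,190:430]; b=grab_frame("side")[160:340,160:400]
cv2.imwrite("pics/end.png",cv2.resize(np.vstack([a,b]),None,fx=1.65,fy=1.65,interpolation=cv2.INTER_CUBIC)) 
T=np.linalg.inv(cal("side")[1])
for d in boxes_of("side","toggle_tip"): print(d["conf"],(T@np.r_[d["centre"],1])[:3])
print(W(24,65,116)); print(sense()["clock"],sense()["eef_pos"],sense()["contact_force"])
E
```

```text
0.62 [550.49681226  85.99860772 103.75793507]
[561.22788152  87.50440469 116.        ]
20.825 [321.64132169 267.06003968 244.70641873] [ 0.05231047 -0.62860554  0.76534454]
```

View pics/end.png

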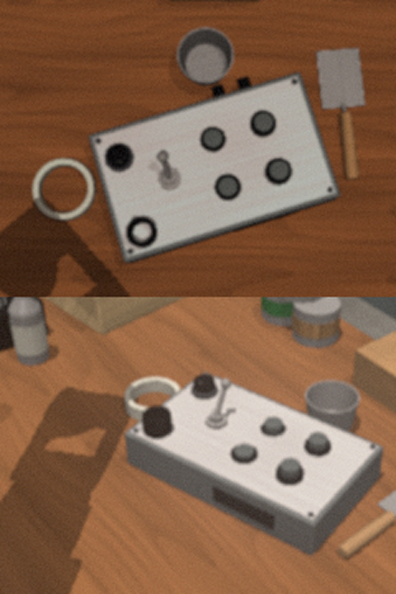

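```bash
python3 - <<'E'
from h import *
for c,o in(("top",(190,150)),("side",(160,160))):
    for a in (0.3,.4,.5):
        p=(proj(c,W(50*np.sin(a),65,72+50*np.cos(a)))[0]-o)*1.65
        print(c,a,p+[0,297*(c=="side")])
E
```

```text
top 0.3 [163.48840178 163.01557575]
top 0.4 [162.58929119 159.90984217]
top 0.5 [161.75838521 157.00167808]
side 0.3 [222.9961648  384.58171878]
side 0.4 [224.97298558 383.97604768]
side 0.5 [226.85915264 383.70039187]
```

The ball shows at (163,155) in the top view and (226,383) in the side view. Both match the 0.5 rad end stop.

```bash
python3 -c "
from rig import *
print(sign_off())"
```

```text
the job is handed in; nothing more can be done
None
```

The good key is the front left one (slot 2). It is pressed and latched, and the toggle lever is thrown fully over. I handed the job in at about 21 s on the robot's clock.

- **Keys:**
  - Front right (slot 1) stayed soft, at about 2 N after 1.5 to 3 mm of travel, so I let it back up.
  - Front left (slot 2) rose to about 5.5 N, gave way to about 0 N, and its cap stayed clear of the fingertip down to about 6 mm of travel. The pictures then showed it lower than the others.
  - I did not press the two back keys.
- **Toggle:** I pushed it until it stopped at its end, with about 6 N on the fingers. After I backed off, the ball's position matched the end stop within 1–2 pixels in both the top and side pictures.
- **Surroundings:** In the last pictures the loupe, tin, tape and knife looked unmoved and the arm was clear of everything. The can and bar were outside that view, and the arm did not go near them.

**One disagreement:** the network's own estimate of the lever tip in the side view was about 11 mm low in x and 12 mm low in z. It reports the middle of whatever is visible, so that is probably the whole lever rather than the ball. I relied on the ball's pixel position and the stop force instead.

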